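Load a cocoon tray through the drier's sprung flap with the push stick

ROBOT

A 6-joint arm with a two-finger parallel gripper is mounted at the origin on the work surface. World frame = base frame: x ahead of the robot, y to its left, z up, the work surface at z = 0. Lengths are in m, angles in rad, forces in N, time in s.
With the tool pointing down it reaches from about 0.375 to 0.925 m from the base axis. Payload 5.7 kg.
Tool frame: the origin (TCP) lies on the mounting face of the last link; the fingertips stand 173 mm ahead of it and the grasp point (between the pads) lies 155 mm ahead of it; z points along the fingers, y is the line along which they close (so a half turn about z gives the same grasp; the last joint's range is limited). The gripper opens to 85 mm and grips with 20 to 120 N. Pads are 22 mm wide; open, the fingers measure 114 mm over their backs; the gripper's body (76 mm by 85 mm) begins 54 mm behind the grasp point. The pads swing forward as they close: fully open they stand 13 mm farther back than shut.
Start: joints at [-1.229, 0.359, 1.51, -0, 1.272, -0.115], TCP at [0.265, -0.538, 0.405] pointing down, gripper open.
Joint ranges: [-2.97, 2.97], [-1.01, 2.36], [0.21, 2.38], [-0.96, 4.11], [0.2, 2.71], [-2.98, 2.98]. Speed limits (rad/s): [2.39, 2.39, 3.14, 3.14, 3.14, 3.14].

INTERFACE

Orientations are given as [roll, pitch, yaw] about the fixed x, y, z axes, in that order (R = Rz(yaw) Ry(pitch) Rx(roll)).
In Python, from workcell import telemetry, viewer, workorder gives the robot as it stands.
- The arm moves only by the tool send_rows, never from a script. Its argument "commands" is a list of rows, each a list of 7 numbers: the shift along the tool's x, y, z as a fraction of full scale, then the turn, a rotation vector about the tool's x, y, z as a fraction of full scale, then the opening, from 0 (shut) to 1 (fully open). In form: [[dx, dy, dz, ax, ay, az, jaw], ...]. A call has 1 to 20 rows; each row is the pose to reach, as a shift and turn from the pose commanded when the call began, along the tool's axes at that moment, turning the shorter way round; what a row does not reach only later rows make up. Full scale, the value 1, is 15 cm for a shift and 180 degrees for a turn. A row lasts 1/10 s, in which the tool goes at most 50 mm and 8.59 degrees, less where a joint would pass 70% of its speed; a pose out of reach is approached as far as the arm can. A call with a number of a shift or a turn outside -1 to 1 is refused whole. A call with a gripper value outside its range is refused whole. The fingers move at their own pace and stop on an object; "squeeze" is the grip in N (left out, the last holds). Time passes only in rows, so rows that repeat a pose let the fingers close. It gives the time, the measured TCP pose, the force, the opening and the grip force at its end, in the units of the state.
- telemetry.state(): the state, without advancing time (a new reading comes with each control period).
- viewer.grab_frame(name): name is "side" or "top"; returns the picture (420x560x3 uint8, blue, green, red); there is no depth.
- viewer.camera_model(name): a dict with "fx", "fy", "cx", "cy" (pixels), "camera_from_world" (4x4, takes a point from world to camera coordinates). Camera axes: x right, y down, z forward; pixel columns grow to the right and rows downward; lengths in m; the calibration is good to about 2 mm. A picture is of the moment at which its call begins. camera_model takes no time and is no camera call.
- workorder.finish_job(): hands the job in; it is judged then, once.
Trained networks look in the newest picture that a camera, given by its name, has taken for a name from the list of things; names that differ only in an ending like _2 or _b are one class to them, and where a whole thing is asked for, a point or a joint stands for the part that bears it (a point fixed in the world has none). Each returns a list of dicts, best first, with "conf" (0 to 1); they miss things now and then, are a little off and sometimes report something else, mostly with a low value. They report only what shows in the picture. A call takes as long as a camera call. They do not tell look-alikes from the thing itself.
- viewer.recognise(label, camera): "extent" ([left, top, right, bottom] in pixels, round what is visible of it).
- viewer.regions_of(label, camera): "mask" (420x560 bool, what is visible of it) and "extent" ([left, top, right, bottom] in pixels, round what is visible of it).
- viewer.pinpoint(label, camera): "pixel" ([column, row] in pixels: a listed point, or the origin of a listed thing).
The state is a dict: "t": time; "joint_pos": joint angles; "qvel": joint speeds; "tau": joint torques, N m; "eef_pos": TCP position; "ee_rot": TCP orientation; "contact_force": force on the tool from outside, world axes, zero at the start; "wrist_torque": the same for the moment, N m; "opening": finger opening in m; "grasp_force": force on a finger pad.
Only numpy, scipy, OpenCV 4.12 (cv2) and the standard library are available. Lean on these libraries where they do the work, as an engineer would, in place of code of your own. Each camera call takes 0.05 s, during which the arm holds its last target. There are 200 camera calls.

TASK

Load the waiting tray of cocoons into the drier: with the push stick, slide it gently in under the sprung flap and on until you feel it reach and just budge the tray already inside, out of sight; do not shove that one on by more than a finger's breadth. Then draw the stick out so that the flap swings shut behind the tray, and lay the stick back on its rest. Do not push the tray with the gripper itself, and leave the reel, the bowl and the jar alone.

Things in the scene. Friction and masses are not known exactly. Their poses are not given: they have to be found in the camera images.
- drier: Drier fixed to the bench: grey steel tunnel casing 460 mm long, 260 wide, 211 tall, with an open steel loading deck (top 20 mm above the bench, 212 mm wide) running 200 mm out in front of its entry. Origin on the bench below the middle of the entry, in the plane of the shut flap; x leads level straight in, y across, z up. Casing begins at x = 0, deck at x = -200 mm.
- entry (a point): Middle of the entry on the deck's top, same axes as the drier (x straight in). Opening 134 mm wide, 56 high. Fixed steel guides 26 mm tall on the deck: 122 mm apart from x = 0 inwards, flaring to about 201 mm apart at x = -195 mm.
- flap (a joint): Sheet-steel flap, 114 mm wide, 46 long, on a level sprung pin 50 mm above the deck in the entry's plane; swings inwards only. Rad: 0 shut (hanging, edge 4 mm above the deck), 1.5 fully up. Shuts with 0.5 to 3 N at its edge. Lying on a tray it stands open about 1.2 rad with its edge 44 mm inside, so it shuts only if the tray's back end is 50 mm or more inside; then it lies on the stick.
- tray_center (a point): Centre (half-way up) of the waiting tray: shallow wooden frame of white cocoons, 130 mm long, 110 wide, 35 tall, 0.35 to 0.7 kg, standing loose on the deck before the flap, roughly in line with the entry. x along its length towards the drier, z up. Slides on the deck with 1 to 6 N.
- tray: The waiting tray itself; origin at the middle of its underside, 17.5 mm below its centre, same axes.
- inner_tray (a joint): How far (m) the tray already inside has been pushed on; 0 at the start. Same kind of tray, square to the entry, out of sight. Its place is not measured and differs each time: near end 190 to 260 mm inside the entry, so a tray meeting it has its back end 60 to 130 mm inside. Yields to about 4 N beyond the loose tray's own drag, stays where left. Budged: 1 mm moved. A finger's breadth: 15 mm.
- stick_grip (a point): Push stick's grip point: mid-height, mid-width of its dark wooden handle (24 mm wide, 24 tall, from 52 mm ahead of this point to 90 behind). x along the stick to its head, z up. Pale shaft 16 mm wide, 24 tall; flat cross head 60 wide, 24 tall, 12 thick, its pushing face 250 mm ahead; all on one centre line. 0.14 kg, loose in its rest at the start, centre of mass 46 mm ahead.
- stick: The push stick itself; origin 12 mm straight below its grip point, same axes.
- rest_grip (a point): Where the stick's grip point lies with the stick in its rest, 45 mm above the bench (within 10 mm along x). x towards the head, z up. Wooden rest fixed to the bench: foot board 10 mm thick, 60 wide, x = -80 to 170 mm; forked uprights 14 mm thick at x = 135 mm (fork 26 wide, for the shaft) and x = -60 mm (34 wide, for the handle); the cheeks splay outwards, tops 11 to 14 mm above this point.
- reel_center (a point): Centre of a wooden silk reel standing on the bench, 54 mm in diameter, 72 mm tall. Leave it.
- bowl_center (a point): Centre of a blue ceramic bowl, 120 mm in diameter, 55 mm tall, beyond the work. Leave it.
- jar_center (a point): Centre of an amber glass jar, 64 mm in diameter, 85 mm tall, on the robot's side of the drier. Leave it.
Mind the look-alikes: they are no part of the job. Leave any blue or purple look-alike of the tray alone.

How it is judged:
By the outcome, as a careful person would: the job done as asked, in the order asked, and still so for the second after the job is handed in, with the robot touching nothing.
It also fails if it takes over 67 s, if anything falls off the work surface, if the arm or the gripper's body presses on something with over 40 N, if the wrist force passes 120 N, or if a joint passes its speed limit or range.

## Working session

There is one attempt and no reset: what is moved stays moved. The work goes in short steps, Python scripts to look and compute and a tool call to move; the robot and the scene stay as the last step left them, time stands still between calls to the robot, and variables do not carry over. Pictures are saved under pics/ and viewed, at most 10 in all, crops included, and the job is handed in when it is done.

Besides the shell and the picture viewer there is one more tool, called after "Request:" as name([rows], argument=value, ...), one row to a line, values as JSON. send_rows: Moves the arm, as the interface text tells. Shift numbers are shares of 15 cm and turn numbers shares of 180 degrees, none past 1 either way. Its arguments: {"type":"object","properties":{"commands":{"type":"array","items":{"type":"array","items":{"type":"number","minimum":-1,"maximum":1}}},"squeeze":{"type":"number"}},"required":["commands"]}

```bash
mkdir -p pics; ls; python3 - <<'E'
from workcell import telemetry, viewer, workorder
import cv2, numpy as np
for n in ("side","top"):
    f=viewer.grab_frame(n); cv2.imwrite(f"pics/{n}0.png",f)
    m=viewer.camera_model(n); T=np.array(m["camera_from_world"]); print(n,m["fx"],m["cx"],m["cy"],"pos",-T[:3,:3].T@T[:3,3],"fwd",T[2,:3])
    for l in ("entry","tray_center","stick_grip","rest_grip","drier","tray","stick","reel_center","bowl_center","jar_center"):
        print(l,[(round(d["conf"],2),np.round(d["pixel"],1).tolist()) for d in viewer.pinpoint(l,n)])
s=telemetry.state();print(s)
E
```

```text
pics
side 442.11210331338066 284.28180411241397 214.00128785832533 pos [0.29022306 1.09014555 0.75335463] fwd [ 0.20142818 -0.82851357 -0.52248631]
entry [(0.74, [288.3, 203.4])]
tray_center [(0.96, [274.3, 212.0]), (0.83, [275.6, 351.5]), (0.65, [208.3, 204.6]), (0.58, [166.9, 287.8])]
stick_grip [(0.59, [343.9, 286.5]), (0.29, [286.1, 202.8])]
rest_grip [(0.78, [343.0, 289.3]), (0.55, [343.9, 288.8]), (0.28, [196.0, 232.9])]
drier [(0.61, [284.3, 204.4]), (0.21, [338.9, 292.7])]
tray [(0.93, [280.4, 219.5]), (0.78, [166.6, 296.3]), (0.77, [209.6, 205.7]), (0.59, [274.9, 359.7])]
stick [(0.71, [337.9, 290.0])]
reel_center [(0.73, [368.4, 201.0]), (0.57, [277.2, 213.8])]
bowl_center [(0.68, [194.4, 235.1])]
jar_center [(0.77, [375.3, 184.0])]
top 434.2541285669832 285.7542700754524 212.83579138263528 pos [0.35772999 0.00576232 1.32518735] fwd [ 0.15393122  0.0246255  -0.98777465]
entry [(0.62, [346.6, 210.2]), (0.43, [361.7, 293.4])]
tray_center [(0.86, [327.8, 129.4]), (0.71, [188.1, 144.5]), (0.68, [317.9, 203.5]), (0.62, [140.9, 245.2])]
stick_grip [(0.86, [206.0, 282.7]), (0.26, 
[... 397 characters left out ...]
.59, [348.6, 207.5])]
{'t': 1.1, 'joint_pos': array([-1.22910377e+00,  3.58832421e-01,  1.51041227e+00, -2.45509916e-05,
        1.27250299e+00, -1.15083352e-01]), 'qvel': array([-0.00181348, -0.00038519,  0.00120476, -0.00050539,  0.00038407,
        0.00046792]), 'tau': array([ 3.27316320e-05, -5.27603281e+01, -2.79047066e+01, -2.37187287e-04,
        1.69603543e-03,  4.43665328e-06]), 'eef_pos': array([ 0.26462721, -0.53847516,  0.40464277]), 'ee_rot': array([-3.14143595e+00,  5.50837377e-06,  4.56783130e-01]), 'contact_force': array([-0.39752719,  0.41277643, -0.38056567]), 'wrist_torque': array([-0.00990922,  0.02349367, -0.01153226]), 'grasp_force': 0.0, 'opening': 0.08529109239997135}
```

```bash
python3 - <<'E'
import cv2,numpy as np
a=cv2.imread("pics/side0.png");b=cv2.imread("pics/top0.png")
cv2.imwrite("pics/top_big.png",cv2.resize(b[60:420,60:540],(800,600),interpolation=cv2.INTER_CUBIC))
cv2.imwrite("pics/side_big.png",cv2.resize(a[120:400,100:473],(800,600),interpolation=cv2.INTER_CUBIC))
E
```

```text
(no output)
```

View pics/top_big.png

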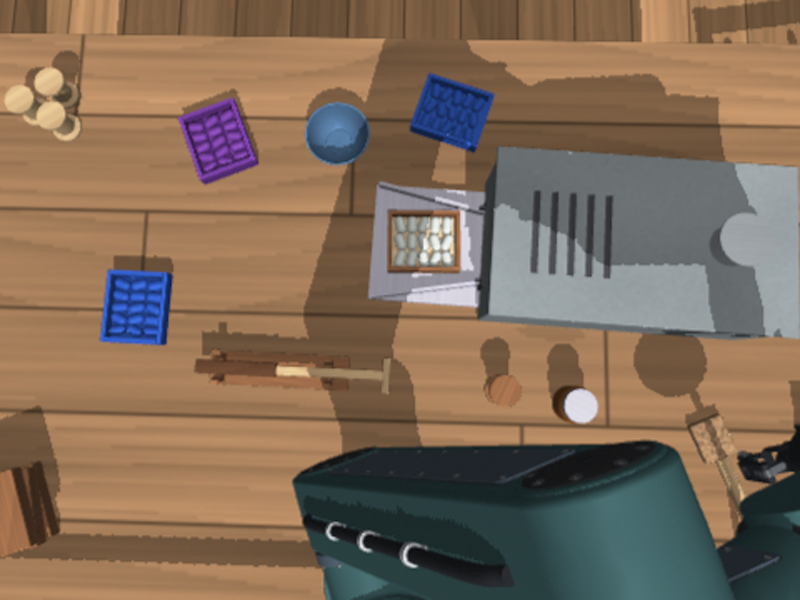

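View pics/side_big.png

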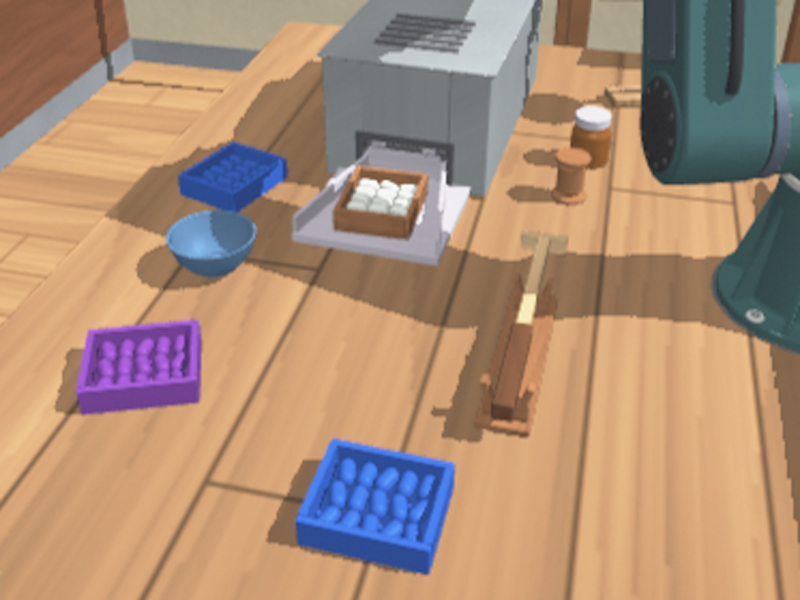

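The pictures show four trays. In the full top image these are brown with white cocoons at (315,204), blue at (332,127) and (142,244), and purple at (190,144). The one meant is the brown tray with white cocoons on the deck in front of the flap, and the enlarged crops confirm it. The stick lies in its rest at about (205,282), with its head towards the drier at (292,285). The reel (362,294) and jar (405,302) stand on the robot's side.

```bash
cat > h.py <<'E'
from workcell import telemetry, viewer, workorder
import cv2, numpy as np
C={n:viewer.camera_model(n) for n in ("side","top")}
def ray(n,p):
    m=C[n];T=np.array(m["camera_from_world"]);R=T[:3,:3]
    return -R.T@T[:3,3], R.T@np.array([(p[0]-m["cx"])/m["fx"],(p[1]-m["cy"])/m["fy"],1])
def at_z(n,p,z):
    o,d=ray(n,p); return o+d*(z-o[2])/d[2]
def tri(ps,pt):
    A=[];b=[]
    for n,p in (("side",ps),("top",pt)):
        o,d=ray(n,p);d=d/np.linalg.norm(d);P=np.eye(3)-np.outer(d,d);A.append(P);b.append(P@o)
    return np.linalg.lstsq(np.vstack(A),np.hstack(b),rcond=None)[0]
def proj(n,X):
    m=C[n];T=np.array(m["camera_from_world"]);c=T[:3,:3]@X+T[:3,3]
    return np.array([m["fx"]*c[0]/c[2]+m["cx"],m["fy"]*c[1]/c[2]+m["cy"]])
E
python3 - <<'E'
from h import *
np.set_printoptions(precision=4,suppress=True)
print("entry",tri((288.3,203.4),(346.6,210.2)), at_z("top",(346.6,210.2),.02),at_z("side",(288.3,203.4),.02))
print("tray",at_z("top",(317.9,203.5),.0375),at_z("side",(274.3,212),.0375))
print("grip",at_z("top",(206,282.7),.045),at_z("side",(343.9,286.5),.045))
# big-crop pixels -> full
ft=lambda p:(60+p[0]*.6,60+p[1]*.6)
fs=lambda p:(100+p[0]*373/800,120+p[1]*280/600)
print("stick top: handle back",at_z("top",ft((196,366)),.057),"handle end",at_z("top",ft((276,370)),.057),"head front mid",at_z("top",ft((390,376)),.057))
print("head ends", at_z("top",ft((388,359)),.057),at_z("top",ft((387,393)),.057))
for p in ((378,183),(370,298)): print("deck corner top",at_z("top",ft(p),.02))
for p in ((298,228),(434,256)): print("deck corner side",at_z("side",fs(p),.02))
for p in ((499,147),(480,318)): print("casing front top corners",at_z("top",ft(p),.211))
print("reel",at_z("top",(362,295.8),.036),"jar",tri((375.3,184),(404.2,298.9)),at_z("top",(404.2,298.9),.0425))
for p in ((390,210),(460,211),(459,271),(389,271)): print("tray corner",at_z("top",ft(p),.055))
E
```

```text
entry [ 0.5755 -0.1464  0.0167] [ 0.5733 -0.1463  0.02  ] [ 0.5759 -0.141   0.02  ]
tray [ 0.5889 -0.0581  0.0375] [ 0.5993 -0.0492  0.0375]
grip [0.3455 0.2655 0.045 ] [0.3437 0.2587 0.045 ]
stick top: handle back [0.3524 0.3463 0.057 ] handle end [0.3491 0.2063 0.057 ] head front mid [0.3438 0.0083 0.057 ]
head ends [0.3728 0.0124 0.057 ] [0.3149 0.0128 0.057 ]
deck corner top [0.6958 0.0385 0.02  ]
deck corner top [0.4817 0.0476 0.02  ]
deck corner side [0.6895 0.03   0.02  ]
deck corner side [0.4885 0.0522 0.02  ]
casing front top corners [ 0.7089 -0.1572  0.211 ]
casing front top corners [ 0.4367 -0.128   0.211 ]
reel [ 0.3194 -0.1899  0.036 ] jar [ 0.3096 -0.3112  0.0392] [ 0.3139 -0.3102  0.0425]
tray corner [0.6374 0.0148 0.055 ]
tray corner [ 0.6381 -0.1104  0.055 ]
tray corner [ 0.5298 -0.1094  0.055 ]
tray corner [0.527  0.0141 0.055 ]
```

```bash
cat > fit.py <<'E'
from h import *
from scipy.optimize import minimize
from scipy.ndimage import map_coordinates
def grad(img,s):
    g=cv2.GaussianBlur(img,(0,0),s).astype(float)
    m=np.max(np.hypot(cv2.Sobel(g,-1,1,0,axis=None) if 0 else cv2.Sobel(g,cv2.CV_64F,1,0),cv2.Sobel(g,cv2.CV_64F,0,1)),axis=2)
    return np.minimum(m,120)
def place(q,P):
    c,s=np.cos(q[2]),np.sin(q[2]); return P@np.array([[c,s,0],[-s,c,0],[0,0,1]])+[q[0],q[1],0]
def fit(edges,q0,imgs,span=(.012,.012,.06)):
    """edges: {cam:[(p,q),...]} model segments; maximise image gradient under them"""
    S={n:np.vstack([np.linspace(a,b,40) for a,b in e]) for n,e in edges.items()}
    def cost(q,G):
        r=0
        for n,P in S.items():
            uv=np.array([proj(n,X) for X in place(q,P)])
            r-=map_coordinates(G[n],[uv[:,1],uv[:,0]],order=1).sum()
        return r
    q=np.array(q0,float)
    for s,k in ((2.0,1),(1.0,.4),(.6,.15)):
        G={n:grad(imgs[n],s) for n in S}
        r=[minimize(cost,q,args=(G,),method="Nelder-Mead",options=dict(initial_simplex=q+np.vstack([np.zeros(3),np.diag(np.array(span)*k*sg)]),xatol=1e-5)) for sg in (1,-1)]
        q=min(r,key=lambda t:t.fun).x
    return q,min(t.fun for t in r)/sum(map(len,S.values()))
def rect(x0,x1,y0,y1,z):
    c=[(x0,y0,z),(x1,y0,z),(x1,y1,z),(x0,y1,z)]; return [(np.array(c[i],float),np.array(c[(i+1)%4],float)) for i in range(4)]
def draw(im,n,es,q,k,off,col):
    for a,b in es:
        p=[(proj(n,X)-off)*k for X in place(q,np.array([a,b]))]; cv2.line(im,*[tuple(int(round(v*8)) for v in u) for u in p],col,1,cv2.LINE_AA,3)
A=np.array
DT=rect(-.2,0,-.106,.106,.02); DT=[DT[0],DT[2],DT[3]]
casT=rect(0,.46,-.13,.13,.211)
drier={"top":DT+[casT[0],casT[2],casT[3]],"side":[DT[3],DT[0],DT[2],casT[3],(A([0,-.13,0.]),A([0,-.13,.211])),(A([0,.13,0.]),A([0,.13,.211]))]}
tr=rect(-.065,.065,-.055,.055,.035)
def lift(e,z): return [(a+[0,0,z],b+[0,0,z]) for a,b in e]
tray={n:lift(tr,.02) for n in ("top","side")}
zt=.012
st=[(A([-.09,y,zt]),A([.052,y,zt])) for y in (-.012,.012)]+[(A([.06,y,zt]),A([.236,y,zt])) for y in (-.008,.008)]+rect(.238,.25,-.03,.03,zt)
stick={n:lift(st,.045) for n in ("top","side")}
E
python3 - <<'E'
from fit import *
np.set_printoptions(precision=4,suppress=True)
im={n:cv2.imread(f"pics/{n}0.png") for n in C}
R={}
for nm,m,q0 in (("drier",drier,(.575,-.146,-1.64)),("tray",tray,(.583,-.048,-1.56)),("stick",stick,(.347,.257,-1.6))):
    for sub in (("top",),("side",),("top","side")):
        q,f=fit({n:m[n] for n in sub},q0,im); print(nm,sub,q,np.degrees(q[2]),f)
    R[nm]=q
out=[]
for n,(x,y,w,h) in (("top",(170,120,200,190)),("side",(210,150,200,190))):
    k=2; o=cv2.resize(im[n][y:y+h,x:x+w],None,fx=k,fy=k,interpolation=cv2.INTER_CUBIC)
    for nm,m,col in (("drier",drier,(0,0,255)),("tray",tray,(0,255,0)),("stick",stick,(255,0,255))): draw(o,n,m[n],R[nm],k,A([x,y]),col)
    out.append(o)
cv2.imwrite("pics/fit0.png",np.hstack(out))
E
```

```text
Traceback (most recent call last):
  File "fit.py", line 33, in <module>
    drier={"top":DT+[casT[0],casT[2],casT[3]],"side":[DT[3],DT[0],DT[2],casT[3],(A([0,-.13,0.]),A([0,-.13,.211])),(A([0,.13,0.]),A([0,.13,.211]))]}
                                                      ~~^^^
IndexError: list index out of range
```

```bash
sed -i 's/"side":\[DT\[3\],DT\[0\],DT\[2\],/"side":DT+[/; s/cv2.Sobel(g,-1,1,0,axis=None) if 0 else //' fit.py
python3 - <<'E'
from fit import *
np.set_printoptions(precision=4,suppress=True)
im={n:cv2.imread(f"pics/{n}0.png") for n in C}
R={}
for nm,m,q0 in (("drier",drier,(.575,-.146,-1.64)),("tray",tray,(.583,-.048,-1.56)),("stick",stick,(.347,.257,-1.6))):
    for sub in (("top",),("side",),("top","side")):
        q,f=fit({n:m[n] for n in sub},q0,im); print(nm,sub,q,np.degrees(q[2]),f)
    R[nm]=q
out=[]
for n,(x,y,w,h) in (("top",(170,120,200,190)),("side",(210,150,200,190))):
    k=2; o=cv2.resize(im[n][y:y+h,x:x+w],None,fx=k,fy=k,interpolation=cv2.INTER_CUBIC)
    for nm,m,col in (("drier",drier,(0,0,255)),("tray",tray,(0,255,0)),("stick",stick,(255,0,255))): draw(o,n,m[n],R[nm],k,A([x,y]),col)
    out.append(o)
cv2.imwrite("pics/fit0.png",np.hstack(out))
E
```

```text
drier ('top',) [ 0.5797 -0.15   -1.619 ] -92.76187414703327 -99.24991240115953
drier ('side',) [ 0.5766 -0.1366 -1.6596] -95.08522795553327 -104.93951898405551
drier ('top', 'side') [ 0.5797 -0.1497 -1.6227] -92.97265683187968 -95.97039839708494
tray ('top',) [ 0.5821 -0.0428 -1.5484] -88.71693925730561 -119.99282538401084
tray ('side',) [ 0.5913 -0.0451 -1.5113] -86.58995560929066 -113.99883963277234
tray ('top', 'side') [ 0.5821 -0.0448 -1.5423] -88.36880539117976 -116.7020305048421
stick ('top',) [ 0.3523  0.2602 -1.6036] -91.87901811227725 -103.71907815469038
stick ('side',) [ 0.3506  0.2662 -1.5862] -90.88447559599744 -95.71651251080849
stick ('top', 'side') [ 0.3511  0.2612 -1.5905] -91.1301733551448 -94.41162309175354
```

View pics/fit0.png

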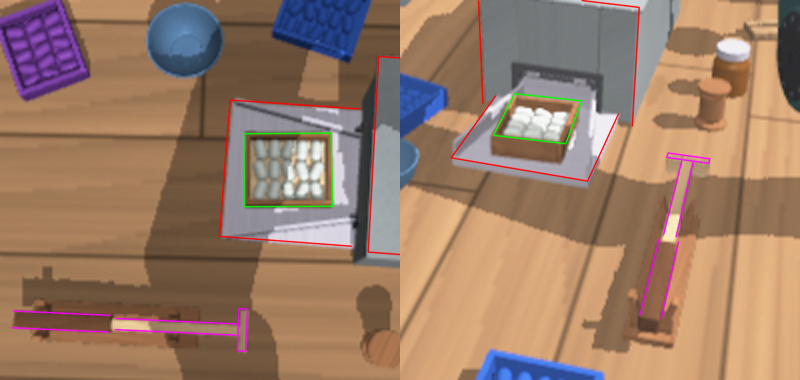

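The overlay fits the deck, tray and stick outlines well. The stick grip is near (0.351, 0.261) at yaw −91.4°. The entry is near (0.579, −0.149) at yaw about −93°, and the tray is nearly centred on the drier axis. I'll approach the stick now.

Request:
send_rows([
  [1,-1,-0.27,0,0,0,1],
  [1,-1,-0.27,0,0,0,1],
  [1,-1,-0.27,0,0,0,1],
  [1,-1,-0.27,0,0,0,1],
  [1,-1,-0.27,0,0,0,1],
  [1,-1,-0.27,0,0,0,1],
])

```text
t: 1.7
eef_pos: [0.3336, -0.3358, 0.446]
ee_rot: [3.141, -0.0, 0.46]
contact_force: [0.5, -0.5, -0.2]
opening: 0.0854
grasp_force: 0.0
```

Request:
send_rows([
  [1,-1,0,0,0,0,1],
  [1,-1,0,0,0,0,1],
  [1,-1,0,0,0,0,1],
  [1,-1,0,0,0,0,1],
  [1,-1,0,0,0,0,1],
  [1,-1,0,0,0,0,1],
])

```text
t: 2.3
eef_pos: [0.4023, -0.1366, 0.4451]
ee_rot: [3.141, 0.0, 0.46]
contact_force: [-0.0, 0.0, -0.3]
opening: 0.0852
grasp_force: 0.0
```

Request:
send_rows([
  [0.6,-1,0,0,0,0,1],
  [0.6,-1,0,0,0,0,1],
  [0.6,-1,0,0,0,0,1],
  [0.6,-1,0,0,0,0,1],
  [0.6,-1,0,0,0,0,1],
  [0.6,-1,0,0,0,0,1],
])

```text
t: 2.9
eef_pos: [0.4169, 0.036, 0.4451]
ee_rot: [3.14, 0.0, 0.457]
contact_force: [-0.2, -0.7, -0.1]
opening: 0.0857
grasp_force: 0.0
```

Request:
send_rows([
  [0.2,-1,0,0,0,-0.347,1],
  [0.2,-1,0,0,0,-0.347,1],
  [0.2,-1,0,0,0,-0.347,1],
  [0.2,-1,0,0,0,-0.347,1],
  [0.2,-1,0,0,0,-0.347,1],
  [0.2,-1,0,0,0,-0.347,1],
  [0.2,-1,0,0,0,-0.347,1],
  [0.2,-1,0,0,0,-0.347,1],
  [0.2,-1,0,0,0,-0.347,1],
  [0.2,-1,0,0,0,-0.347,1],
])

```text
t: 3.9
eef_pos: [0.3778, 0.1839, 0.4452]
ee_rot: [3.141, 0.0, 1.543]
contact_force: [1.0, 1.0, -0.5]
opening: 0.0854
grasp_force: 0.0
```

Request:
send_rows([
  [0.515,-0.195,0.5,0,0,0,1],
  [0.515,-0.195,1,0,0,0,1],
  [0.515,-0.195,1,0,0,0,1],
  [0.515,-0.195,1,0,0,0,1],
  [0.515,-0.195,1,0,0,0,1],
])

```text
t: 4.4
eef_pos: [0.3483, 0.2627, 0.2924]
ee_rot: [-3.136, 0.003, 1.547]
contact_force: [0.2, -1.3, -0.1]
opening: 0.0856
grasp_force: 0.0
```

```bash
python3 - <<'E'
from h import *
im={n:viewer.grab_frame(n) for n in C}
s=telemetry.state();p=s["eef_pos"];print(p)
o=[]
for n,(x,y,w,h) in (("top",(130,200,200,150)),("side",(270,150,200,150))):
    k=im[n].copy()
    a=cv2.resize(k[y:y+h,x:x+w],None,fx=2,fy=2,interpolation=cv2.INTER_CUBIC)
    for X,c in ((A:=np.array([p[0],p[1],.206-.155]),(0,0,255)),(p-[0,0,.173],(0,255,0))):
        u=(proj(n,np.array(X))-[x,y])*2; cv2.circle(a,tuple(int(v) for v in u),3,c,-1)
    o.append(a)
cv2.imwrite("pics/pre.png",np.hstack(o))
E
```

```text
[0.3501488  0.26288913 0.29550676]
```

View pics/pre.png

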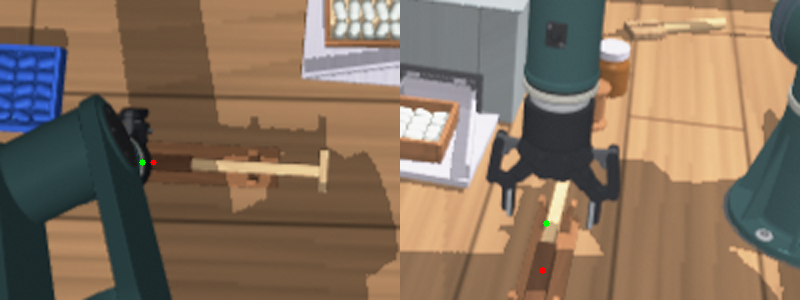

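The fingers straddle the dark handle, and the projected grasp point at crop (543,270) lies on its centre line. I'll descend and close.

Request:
send_rows([
  [0,0,0.2,0,0,0,1],
  [0,0,0.4,0,0,0,1],
  [0,0,0.5,0,0,0,1],
  [0,0,0.597,0,0,0,1],
  [0,0,0.597,0,0,0,1],
  [0,0,0.597,0,0,0,0.5],
  [0,0,0.597,0,0,0,0.2],
  [0,0,0.597,0,0,0,0],
  [0,0,0.597,0,0,0,0],
  [0,0,0.597,0,0,0,0],
  [0,0,0.597,0,0,0,0],
  [0,0,0.597,0,0,0,0],
], squeeze=80)

```text
t: 5.7
eef_pos: [0.3499, 0.2634, 0.2066]
ee_rot: [3.14, -0.001, 1.548]
contact_force: [-0.3, -0.4, 11.6]
opening: 0.0227
grasp_force: 78.4
```

Request:
send_rows([
  [0,0,-0.1,0,0,0,0],
  [0,0,-0.25,0,0,0,0],
  [0,0,-0.4,0,0,0,0],
  [0,0,-0.6,0,0,0,0],
  [0,0,-0.6,0,0,0,0],
  [0,0,-0.6,0,0,0,0],
])

```text
t: 6.3
eef_pos: [0.3495, 0.2633, 0.2961]
ee_rot: [3.14, -0.001, 1.547]
contact_force: [-0.2, -0.9, -1.0]
opening: 0.0223
grasp_force: 78.8
```

```bash
python3 - <<'E'
from fit import *
np.set_printoptions(precision=4,suppress=True)
im={n:viewer.grab_frame(n) for n in C}
for n in C: cv2.imwrite(f"pics/{n}1.png",im[n])
s=telemetry.state();p=s["eef_pos"];print(p,s["ee_rot"],s["contact_force"],s["opening"],s["grasp_force"])
zc=p[2]-.161
# visible part: shaft and head only
st=[(A([x0,y,zt]),A([x1,y,zt])) for y,x0,x1 in ((-.008,.08,.236),(.008,.08,.236))]+rect(.238,.25,-.03,.03,zt)
m={n:lift(st,zc) for n in C}
for sub in (("top",),("side",),("top","side")): 
    q,f=fit({n:m[n] for n in sub},(p[0],p[1],-1.594),im);print(sub,q,np.degrees(q[2]),f)
o=[]
for n,(x,y,w,h) in (("top",(170,180,200,150)),("side",(270,150,200,150))):
    a=cv2.resize(im[n][y:y+h,x:x+w],None,fx=2,fy=2,interpolation=cv2.INTER_CUBIC); draw(a,n,m[n],q,2,A([x,y]),(255,0,255)); o.append(a)
cv2.imwrite("pics/held.png",np.hstack(o))
E
```

```text
[0.3489 0.2629 0.2948] [-3.14    0.0007  1.547 ] [-1.2508 -0.146  -1.193 ] 0.022813256219966795 78.78974676132202
('top',) [ 0.3486  0.2605 -1.5968] -91.49020577273681 -119.06716331308226
('side',) [ 0.3072  0.2548 -1.5786] -90.44878578229304 -91.80550079748261
('top', 'side') [ 0.3427  0.2581 -1.5486] -88.72561543304268 -89.66255462627801
```

View pics/held.png

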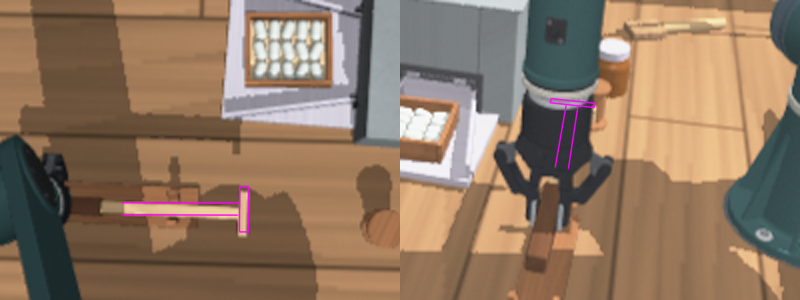

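The stick is held, with its head at top crop (243,208), and it lines up with the tool. I'll refine the drier axis from the new picture while moving over.

```bash
python3 - <<'E'
from fit import *
np.set_printoptions(precision=4,suppress=True)
for k in (0,1):
    im={n:cv2.imread(f"pics/{n}{k}.png") for n in C}
    for nm,m,q0 in (("drier",drier,(.577,-.147,-1.63)),("deck",{n:DT for n in C},(.577,-.147,-1.63)),("tray",tray,(.583,-.046,-1.55))):
        for sub in (("top",),("side",),("top","side")):
            if k==1 and "side" in sub: continue
            q,f=fit({n:m[n] for n in sub},q0,im); print(k,nm,sub,q,np.degrees(q[2]),f)
E
```

```text
0 drier ('top',) [ 0.5797 -0.15   -1.619 ] -92.76194971741116 -99.24984635887897
0 drier ('side',) [ 0.5766 -0.1366 -1.6596] -95.08825728827094 -104.93949385372183
0 drier ('top', 'side') [ 0.5797 -0.1497 -1.6227] -92.97266724721175 -95.97039886384253
0 deck ('top',) [ 0.5781 -0.1534 -1.624 ] -93.05033462489415 -119.14207827385577
0 deck ('side',) [ 0.5795 -0.1362 -1.6281] -93.28296517655765 -110.05321153443259
0 deck ('top', 'side') [ 0.5789 -0.1508 -1.6241] -93.05691563779554 -105.7127106853229
0 tray ('top',) [ 0.5821 -0.0428 -1.5484] -88.7169355716389 -119.99282556414937
0 tray ('side',) [ 0.5913 -0.0451 -1.5113] -86.59027375346541 -113.99883746704714
0 tray ('top', 'side') [ 0.5821 -0.0448 -1.5423] -88.36887986837313 -116.70203168084554
1 drier ('top',) [ 0.5773 -0.1499 -1.6283] -93.2953230255566 -101.9777393934169
1 deck ('top',) [ 0.5777 -0.1525 -1.631 ] -93.45009389651406 -119.36846557856433
1 tray ('top',) [ 0.5822 -0.0441 -1.5776] -90.38889224573894 -119.97667232721582
```

Request:
send_rows([
  [0.13,0.3,0,0,0,0,0],
  [0.13,0.55,0,0,0,0,0],
  [0.13,0.84,0,0,0,0,0],
  [0.13,0.84,0,0,0,0,0],
  [0.13,0.84,0,0,0,0,0],
])

```text
t: 6.9
eef_pos: [0.4763, 0.2793, 0.2939]
ee_rot: [-3.139, 0.001, 1.546]
contact_force: [-0.8, -1.2, -0.8]
opening: 0.0226
grasp_force: 79.0
```

Request:
send_rows([
  [0.13,0.3,0,0,0,0.0097,0],
  [0.13,0.55,0,0,0,0.0097,0],
  [0.13,0.84,0,0,0,0.0097,0],
  [0.13,0.84,0,0,0,0.0097,0],
  [0.13,0.84,0,0,0,0.0097,0],
])

```text
t: 7.4
eef_pos: [0.6015, 0.2959, 0.294]
ee_rot: [-3.138, 0.001, 1.516]
contact_force: [-1.7, 0.3, -1.4]
opening: 0.0225
grasp_force: 79.1
```

```bash
python3 - <<'E'
from fit import *
np.set_printoptions(precision=4,suppress=True)
im={n:viewer.grab_frame(n) for n in C}
for n in C: cv2.imwrite(f"pics/{n}2.png",im[n])
s=telemetry.state();p=s["eef_pos"];print(s["t"],p,s["ee_rot"],s["contact_force"],s["opening"],s["grasp_force"])
zc=p[2]-.1615
m={n:lift([(A([.1,y,zt]),A([.236,y,zt])) for y in (-.008,.008)]+rect(.238,.25,-.03,.03,zt),zc) for n in C}
for sub in (("top",),("side",),("top","side")): 
    q,f=fit({n:m[n] for n in sub},(p[0],p[1],-1.625),im);print(sub,q,np.degrees(q[2]),f)
q=[p[0],p[1]-.0025,s["ee_rot"][2]-np.pi]
D=(.578,-.150,-1.625)
o=[]
for n,(x,y,w,h) in (("top",(180,150,200,150)),("side",(200,130,200,150))):
    a=cv2.resize(im[n][y:y+h,x:x+w],None,fx=2,fy=2,interpolation=cv2.INTER_CUBIC); draw(a,n,m[n],q,2,A([x,y]),(255,0,255)); draw(a,n,DT,D,2,A([x,y]),(0,0,255));o.append(a)
cv2.imwrite("pics/pre2.png",np.hstack(o))
E
```

```text
7.5 [0.6003 0.296  0.2944] [-3.1376  0.0013  1.5169] [ 0.1902  0.0664 -0.9281] 0.02247291016695375 79.12668228149414
('top',) [ 0.6008  0.2918 -1.6351] -93.68185859861552 -117.11831869895778
('side',) [ 0.5965  0.2984 -1.6035] -91.87135105239402 -117.19202509315642
('top', 'side') [ 0.6012  0.2922 -1.6346] -93.6548474117505 -115.9018429792633
```

View pics/pre2.png

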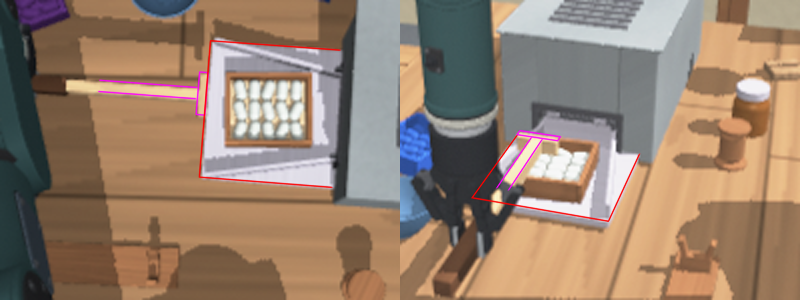

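The head (top crop (202,95)) is lined up behind the tray, with a gap of about 20 mm. I'll lower it to pushing height.

Request:
send_rows([
  [0,0,0.2,0,0,0,0],
  [0,0,0.4,0,0,0,0],
  [0,0,0.52,0,0,0,0],
  [0,0,0.61,0,0,0,0],
  [0,0,0.61,0,0,0,0],
  [0,0,0.61,0,0,0,0],
])

```text
t: 8.1
eef_pos: [0.602, 0.2964, 0.2046]
ee_rot: [-3.141, -0.0, 1.517]
contact_force: [0.6, -0.8, -0.9]
opening: 0.0224
grasp_force: 79.2
```

Request:
send_rows([
  [-0.02,0,0,0,0,0,0],
  [-0.04,0,0,0,0,0,0],
  [-0.06,0,0,0,0,0,0],
  [-0.08,0,0,0,0,0,0],
  [-0.1,0,0,0,0,0,0],
  [-0.12,0,0,0,0,0,0],
  [-0.14,0,0,0,0,0,0],
  [-0.16,0,0,0,0,0,0],
  [-0.18,0,0,0,0,0,0],
  [-0.2,0,0,0,0,0,0],
  [-0.22,0,0,0,0,0,0],
  [-0.24,0,0,0,0,0,0],
  [-0.26,0,0,0,0,0,0],
  [-0.28,0,0,0,0,0,0],
  [-0.3,0,0,0,0,0,0],
])

```text
t: 9.6
eef_pos: [0.5998, 0.251, 0.2041]
ee_rot: [-3.141, -0.0, 1.516]
contact_force: [0.8, 3.6, -2.3]
opening: 0.0226
grasp_force: 79.1
```

```bash
python3 - <<'E'
from fit import *
np.set_printoptions(precision=4,suppress=True)
im={n:viewer.grab_frame(n) for n in C}
for n in C: cv2.imwrite(f"pics/{n}3.png",im[n])
s=telemetry.state();p=s["eef_pos"];print(s["t"],p,s["ee_rot"],s["contact_force"],s["opening"],s["grasp_force"])
q,f=fit({"top":tray["top"]},(.582,-.06,-1.6),im);print("tray",q,np.degrees(q[2]),f)
o=[]
for n,(x,y,w,h) in (("top",(180,150,200,150)),("side",(200,130,200,150))):
    a=cv2.resize(im[n][y:y+h,x:x+w],None,fx=2,fy=2,interpolation=cv2.INTER_CUBIC);o.append(a)
cv2.imwrite("pics/push1.png",np.hstack(o))
E
```

```text
9.7 [0.5998 0.2506 0.2041] [-3.1409  0.0006  1.5161] [-0.0505  1.1993 -1.6948] 0.022502003042654248 79.12786602973938
tray [ 0.5743 -0.058  -1.4913] -85.44798619221848 -113.24670024618601
```

View pics/push1.png

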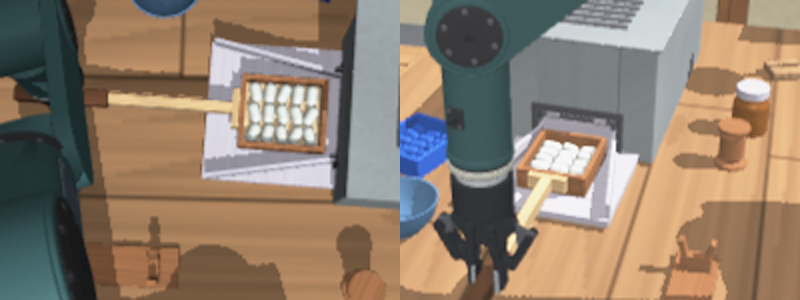

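The tray is square against the head and aligned with the stick, at top crop (283,112). The drag is about 1–4 N. I'll keep pushing under the flap.

Request:
send_rows([
  [-0.02,0,0,0,0,0,0],
  [-0.04,0,0,0,0,0,0],
  [-0.06,0,0,0,0,0,0],
  [-0.08,0,0,0,0,0,0],
  [-0.1,0,0,0,0,0,0],
  [-0.12,0,0,0,0,0,0],
  [-0.14,0,0,0,0,0,0],
  [-0.16,0,0,0,0,0,0],
  [-0.18,0,0,0,0,0,0],
  [-0.2,0,0,0,0,0,0],
  [-0.22,0,0,0,0,0,0],
  [-0.24,0,0,0,0,0,0],
  [-0.26,0,0,0,0,0,0],
  [-0.28,0,0,0,0,0,0],
  [-0.3,0,0,0,0,0,0],
])

```text
t: 11.2
eef_pos: [0.5978, 0.2074, 0.2045]
ee_rot: [3.14, -0.003, 1.516]
contact_force: [0.1, 9.3, -0.6]
opening: 0.0226
grasp_force: 79.2
```

Request:
send_rows([
  [-0.02,0,0,0,0,0,0],
  [-0.04,0,0,0,0,0,0],
  [-0.06,0,0,0,0,0,0],
  [-0.08,0,0,0,0,0,0],
  [-0.1,0,0,0,0,0,0],
  [-0.12,0,0,0,0,0,0],
  [-0.14,0,0,0,0,0,0],
  [-0.16,0,0,0,0,0,0],
  [-0.18,0,0,0,0,0,0],
  [-0.2,0,0,0,0,0,0],
])

```text
t: 12.2
eef_pos: [0.596, 0.1767, 0.2043]
ee_rot: [3.141, -0.001, 1.516]
contact_force: [-0.1, 6.8, -2.0]
opening: 0.0226
grasp_force: 79.1
```

```bash
python3 - <<'E'
from fit import *
im={n:viewer.grab_frame(n) for n in C}
for n in C: cv2.imwrite(f"pics/{n}4.png",im[n])
s=telemetry.state();p=s["eef_pos"];print(s["t"],p,s["ee_rot"],s["contact_force"],s["opening"],s["grasp_force"])
o=[]
for n,(x,y,w,h) in (("top",(180,150,200,150)),("side",(200,130,200,150))):
    a=cv2.resize(im[n][y:y+h,x:x+w],None,fx=2,fy=2,interpolation=cv2.INTER_CUBIC);o.append(a)
cv2.imwrite("pics/push2.png",np.hstack(o))
E
```

```text
12.3 [0.59591928 0.17630249 0.20428264] [ 3.14133858e+00 -6.34512213e-04  1.51619734e+00] [ 0.92430643  3.56661954 -2.33212226] 0.022691524137060066 79.07303810119629
```

View pics/push2.png

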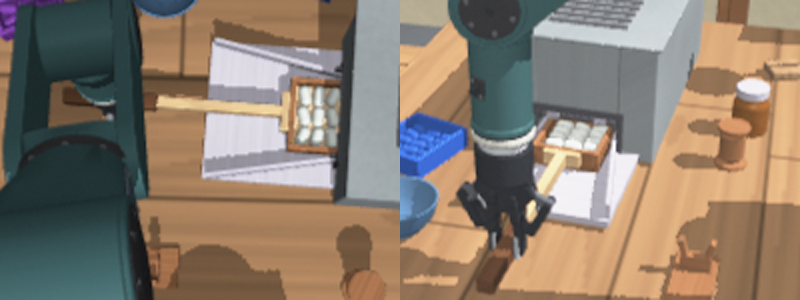

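The tray is entering centred under the lifted flap, with the head at top crop (287,108). The back end is about 73 mm outside. I'll keep going up to the zone where it could touch the inner tray.

Request:
send_rows([
  [-0.02,0,0,0,0,0,0],
  [-0.04,0,0,0,0,0,0],
  [-0.06,0,0,0,0,0,0],
  [-0.08,0,0,0,0,0,0],
  [-0.1,0,0,0,0,0,0],
  [-0.12,0,0,0,0,0,0],
  [-0.14,0,0,0,0,0,0],
  [-0.16,0,0,0,0,0,0],
  [-0.18,0,0,0,0,0,0],
  [-0.2,0,0,0,0,0,0],
  [-0.22,0,0,0,0,0,0],
  [-0.24,0,0,0,0,0,0],
  [-0.26,0,0,0,0,0,0],
])

```text
t: 13.6
eef_pos: [0.5937, 0.1377, 0.2043]
ee_rot: [3.141, -0.001, 1.516]
contact_force: [0.5, 5.8, -1.3]
opening: 0.0228
grasp_force: 79.1
```

Request:
send_rows([
  [-0.02,0,0,0,0,0,0],
  [-0.04,0,0,0,0,0,0],
  [-0.06,0,0,0,0,0,0],
  [-0.08,0,0,0,0,0,0],
  [-0.1,0,0,0,0,0,0],
  [-0.12,0,0,0,0,0,0],
  [-0.14,0,0,0,0,0,0],
  [-0.16,0,0,0,0,0,0],
  [-0.18,0,0,0,0,0,0],
  [-0.2,0,0,0,0,0,0],
  [-0.22,0,0,0,0,0,0],
  [-0.24,0,0,0,0,0,0],
  [-0.26,0,0,0,0,0,0],
])

```text
t: 14.9
eef_pos: [0.5915, 0.0988, 0.2042]
ee_rot: [-3.141, -0.001, 1.516]
contact_force: [-0.5, 6.9, -0.9]
opening: 0.0224
grasp_force: 79.1
```

Request:
send_rows([
  [-0.02,0,0,0,0,0,0],
  [-0.04,0,0,0,0,0,0],
  [-0.06,0,0,0,0,0,0],
  [-0.08,0,0,0,0,0,0],
  [-0.1,0,0,0,0,0,0],
  [-0.12,0,0,0,0,0,0],
  [-0.14,0,0,0,0,0,0],
  [-0.16,0,0,0,0,0,0],
])

```text
t: 15.7
eef_pos: [0.5901, 0.0748, 0.2042]
ee_rot: [-3.141, -0.001, 1.516]
contact_force: [0.7, 6.4, -1.3]
opening: 0.0225
grasp_force: 79.1
```

Request:
send_rows([
  [-0.02,0,0,0,0,0,0],
  [-0.04,0,0,0,0,0,0],
  [-0.06,0,0,0,0,0,0],
])

```text
t: 16.0
eef_pos: [0.5896, 0.0659, 0.2042]
ee_rot: [-3.141, -0.001, 1.516]
contact_force: [0.6, 7.6, -0.6]
opening: 0.0224
grasp_force: 79.1
```

Request:
send_rows([
  [-0.02,0,0,0,0,0,0],
  [-0.04,0,0,0,0,0,0],
  [-0.06,0,0,0,0,0,0],
])

```text
t: 16.3
eef_pos: [0.589, 0.0568, 0.2041]
ee_rot: [-3.141, -0.001, 1.516]
contact_force: [-0.3, 6.3, -0.9]
opening: 0.0229
grasp_force: 79.1
```

Request:
send_rows([
  [-0.02,0,0,0,0,0,0],
  [-0.04,0,0,0,0,0,0],
])

```text
t: 16.5
eef_pos: [0.5886, 0.0508, 0.2041]
ee_rot: [-3.141, -0.001, 1.516]
contact_force: [-0.1, 7.0, -2.3]
opening: 0.0223
grasp_force: 79.1
```

Request:
send_rows([
  [-0.013,0,0,0,0,0,0],
  [-0.027,0,0,0,0,0,0],
])

```text
t: 16.7
eef_pos: [0.5884, 0.0468, 0.204]
ee_rot: [-3.141, -0.001, 1.516]
contact_force: [0.3, 6.4, -1.8]
opening: 0.0225
grasp_force: 79.0
```

Request:
send_rows([
  [-0.013,0,0,0,0,0,0],
  [-0.027,0,0,0,0,0,0],
])

```text
t: 16.9
eef_pos: [0.5881, 0.0428, 0.204]
ee_rot: [-3.14, -0.001, 1.516]
contact_force: [0.3, 7.1, -3.0]
opening: 0.0227
grasp_force: 79.0
```

Request:
send_rows([
  [-0.013,0,0,0,0,0,0],
  [-0.027,0,0,0,0,0,0],
])

```text
t: 17.1
eef_pos: [0.5879, 0.0387, 0.204]
ee_rot: [-3.14, -0.001, 1.516]
contact_force: [-0.3, 6.3, -2.0]
opening: 0.0226
grasp_force: 79.0
```

Request:
send_rows([
  [-0.013,0,0,0,0,0,0],
  [-0.027,0,0,0,0,0,0],
])

```text
t: 17.3
eef_pos: [0.5876, 0.0347, 0.204]
ee_rot: [-3.14, -0.001, 1.516]
contact_force: [0.1, 5.7, -1.2]
opening: 0.0224
grasp_force: 79.0
```

Request:
send_rows([
  [-0.013,0,0,0,0,0,0],
  [-0.027,0,0,0,0,0,0],
])

```text
t: 17.5
eef_pos: [0.5874, 0.0306, 0.2039]
ee_rot: [-3.14, -0.001, 1.516]
contact_force: [-0.7, 6.5, -2.3]
opening: 0.0225
grasp_force: 79.0
```

Request:
send_rows([
  [-0.013,0,0,0,0,0,0],
  [-0.027,0,0,0,0,0,0],
])

```text
t: 17.7
eef_pos: [0.5871, 0.0266, 0.2039]
ee_rot: [-3.14, -0.001, 1.516]
contact_force: [0.6, 6.1, -2.8]
opening: 0.0223
grasp_force: 79.0
```

Request:
send_rows([
  [-0.013,0,0,0,0,0,0],
  [-0.027,0,0,0,0,0,0],
])

```text
t: 17.9
eef_pos: [0.5869, 0.0226, 0.2039]
ee_rot: [-3.14, -0.001, 1.516]
contact_force: [-0.3, 6.7, -1.4]
opening: 0.0226
grasp_force: 79.0
```

Request:
send_rows([
  [-0.013,0,0,0,0,0,0],
  [-0.027,0,0,0,0,0,0],
])

```text
t: 18.1
eef_pos: [0.5867, 0.0185, 0.2039]
ee_rot: [-3.14, -0.001, 1.516]
contact_force: [0.2, 6.5, -1.9]
opening: 0.0225
grasp_force: 79.0
```

Request:
send_rows([
  [-0.013,0,0,0,0,0,0],
  [-0.027,0,0,0,0,0,0],
])

```text
t: 18.3
eef_pos: [0.5864, 0.0145, 0.2039]
ee_rot: [-3.14, -0.001, 1.516]
contact_force: [1.4, 10.3, -2.4]
opening: 0.0223
grasp_force: 79.0
```

The force jumped from about 6.5 to 10.3 N, which suggests contact with the inner tray. I'll make one small step to confirm it and to be sure the tray has budged.

Request:
send_rows([
  [-0.01,0,0,0,0,0,0],
  [-0.02,0,0,0,0,0,0],
])

```text
t: 18.5
eef_pos: [0.5864, 0.0121, 0.2039]
ee_rot: [-3.14, -0.002, 1.516]
contact_force: [0.5, 10.2, -1.9]
opening: 0.0224
grasp_force: 79.0
```

Request:
send_rows([
  [-0.01,0,0,0,0,0,0],
  [-0.015,0,0,0,0,0,0],
])

```text
t: 18.7
eef_pos: [0.5863, 0.0098, 0.2039]
ee_rot: [-3.14, -0.002, 1.516]
contact_force: [0.4, 10.6, -2.5]
opening: 0.0227
grasp_force: 79.0
```

The force is steady at about 10.4 N, the earlier drag plus 4 N. The inner tray is therefore budging, by an estimated 4–9 mm. I'll draw the stick straight out.

Request:
send_rows([
  [0.05,0,0,0,0,0,0],
  [0.1,0,0,0,0,0,0],
  [0.18,0,0,0,0,0,0],
  [0.26,0,0,0,0,0,0],
  [0.34,0,0,0,0,0,0],
  [0.42,0,0,0,0,0,0],
  [0.5,0,0,0,0,0,0],
  [0.58,0,0,0,0,0,0],
  [0.66,0,0,0,0,0,0],
  [0.74,0,0,0,0,0,0],
  [0.82,0,0,0,0,0,0],
  [0.9,0,0,0,0,0,0],
  [1,0,0,0,0,0,0],
])

```text
t: 20.0
eef_pos: [0.5949, 0.1595, 0.2042]
ee_rot: [-3.142, 0.0, 1.516]
contact_force: [-0.6, 0.5, -1.0]
opening: 0.0227
grasp_force: 79.1
```

Request:
send_rows([
  [0.1,0,0,0,0,0,0],
  [0.2,0,0,0,0,0,0],
  [0.3,0,0,0,0,0,0],
  [0.4,0,0,0,0,0,0],
  [0.5,0,0,0,0,0,0],
  [0.6,0,0,0,0,0,0],
  [0.7,0,0,0,0,0,0],
  [0.8,0,0,0,0,0,0],
  [0.9,0,0,0,0,0,0],
  [0.9,0,-0.2,0,0,0,0],
  [0.9,0,-0.4,0,0,0,0],
  [0.9,0,-0.6,0,0,0,0],
  [0.9,0,-0.6,0,0,0,0],
  [0.9,0,-0.6,0,0,0,0],
])

```text
t: 21.4
eef_pos: [0.6024, 0.294, 0.2949]
ee_rot: [3.14, -0.001, 1.517]
contact_force: [-0.4, -0.2, -1.9]
opening: 0.023
grasp_force: 79.3
```

```bash
python3 - <<'E'
from fit import *
np.set_printoptions(precision=4,suppress=True)
im={n:viewer.grab_frame(n) for n in C}
for n in C: cv2.imwrite(f"pics/{n}5.png",im[n])
s=telemetry.state();p=s["eef_pos"];print(s["t"],p,s["ee_rot"],s["contact_force"],s["opening"],s["grasp_force"])
zc=p[2]-.1615
m={n:lift([(A([.1,y,zt]),A([.236,y,zt])) for y in (-.008,.008)]+rect(.238,.25,-.03,.03,zt),zc) for n in C}
q,f=fit({"top":m["top"]},(p[0],p[1]-.003,-1.625),im);print(q,np.degrees(q[2]),f)
o=[]
for n,(x,y,w,h) in (("top",(150,150,200,150)),("side",(200,130,200,150))):
    a=cv2.resize(im[n][y:y+h,x:x+w],None,fx=2,fy=2,interpolation=cv2.INTER_CUBIC);o.append(a)
cv2.imwrite("pics/out.png",np.hstack(o))
E
```

```text
21.5 [0.6016 0.2935 0.2929] [-3.1394  0.0008  1.5165] [-1.5034 -0.2165 -1.7411] 0.022478037773130087 79.32962536811829
[ 0.6017  0.2898 -1.636 ] -93.73577752727809 -118.23176002479134
```

View pics/out.png

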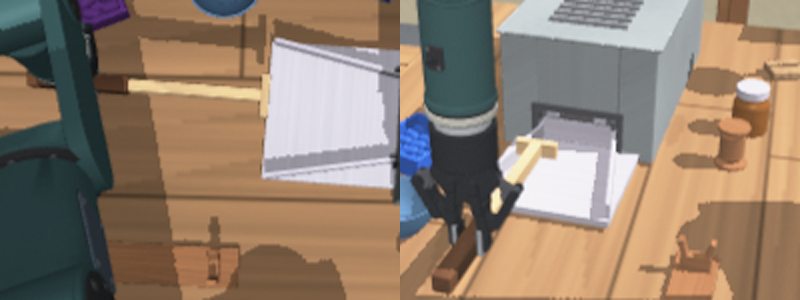

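The deck is empty and the flap hangs shut in the entry at side crop (575,125). The stick is unmoved in the grip. I'll take it back to the rest.

Request:
send_rows([
  [-0.148,-0.3,0,0,0,0,0],
  [-0.148,-0.55,0,0,0,0,0],
  [-0.148,-0.834,0,0,0,0,0],
  [-0.148,-0.834,0,0,0,0,0],
  [-0.148,-0.834,0,0,0,0,0],
])

```text
t: 22.0
eef_pos: [0.4747, 0.278, 0.2931]
ee_rot: [-3.139, 0.001, 1.517]
contact_force: [0.8, 0.2, -1.2]
opening: 0.0224
grasp_force: 79.3
```

Request:
send_rows([
  [-0.148,-0.3,0,0,0,-0.0097,0],
  [-0.148,-0.55,0,0,0,-0.0097,0],
  [-0.148,-0.834,0,0,0,-0.0097,0],
  [-0.148,-0.834,0,0,0,-0.0097,0],
  [-0.148,-0.834,0,0,0,-0.0097,0],
  [-0.148,-0.834,0,0,0,-0.0097,0],
  [-0.148,-0.834,0,0,0,-0.0097,0],
])

```text
t: 22.7
eef_pos: [0.3518, 0.2631, 0.2943]
ee_rot: [3.14, -0.001, 1.546]
contact_force: [0.5, 0.1, -1.0]
opening: 0.0224
grasp_force: 79.4
```

```bash
python3 - <<'E'
from workcell import telemetry
import time
for _ in range(1):
    s=telemetry.state();print(s["t"],s["eef_pos"],s["ee_rot"],s["contact_force"])
E
```

```text
22.7 [0.35179735 0.2631457  0.29428044] [ 3.14017569e+00 -7.54100396e-04  1.54620847e+00] [ 0.53310819  0.05987115 -0.99855704]
```

Request:
send_rows([
  [0,-0.01,0.15,0,0,0,0],
  [0,-0.01,0.3,0,0,0,0],
  [0,-0.01,0.4,0,0,0,0],
  [0,-0.01,0.45,0,0,0,0],
  [0,-0.01,0.5,0,0,0,0],
  [0,-0.01,0.54,0,0,0,0],
  [0,-0.01,0.57,0,0,0,0],
  [0,-0.01,0.57,0,0,0,0],
])

```text
t: 23.5
eef_pos: [0.349, 0.263, 0.2088]
ee_rot: [3.141, -0.001, 1.547]
contact_force: [0.3, 1.4, 1.6]
opening: 0.0225
grasp_force: 79.9
```

Request:
send_rows([
  [0,0,0.012,0,0,0,0],
  [0,0,0.012,0,0,0,0],
  [0,0,0.012,0,0,0,0.35],
  [0,0,0.012,0,0,0,0.6],
  [0,0,0.012,0,0,0,1],
  [0,0,0.012,0,0,0,1],
  [0,0,0.012,0,0,0,1],
  [0,0,0.012,0,0,0,1],
  [0,0,0.012,0,0,0,1],
  [0,0,-0.1,0,0,0,1],
  [0,0,-0.3,0,0,0,1],
  [0,0,-0.6,0,0,0,1],
  [0,0,-1,0,0,0,1],
  [0,0,-1,0,0,0,1],
  [0,0,-1,0,0,0,1],
])

```text
t: 25.0
eef_pos: [0.3492, 0.2632, 0.3606]
ee_rot: [3.137, -0.003, 1.547]
contact_force: [0.5, 0.3, -0.4]
opening: 0.0853
grasp_force: 0.0
```

Request:
send_rows([
  [-0.6,0.6,-0.4,0,0,0,1],
  [-1,1,-0.4,0,0,0,1],
  [-1,1,-0.4,0,0,0,1],
  [-1,1,-0.4,0,0,0,1],
  [-1,1,-0.4,0,0,0,1],
  [-1,1,-0.4,0,0,0,1],
  [-1,1,-0.4,0,0,0,1],
])

```text
t: 25.7
eef_pos: [0.4942, 0.109, 0.4164]
ee_rot: [-3.137, -0.0, 1.546]
contact_force: [0.3, 0.2, -0.3]
opening: 0.0853
grasp_force: 0.0
```

```bash
python3 - <<'E'
from fit import *
np.set_printoptions(precision=4,suppress=True)
im={n:viewer.grab_frame(n) for n in C}
for n in C: cv2.imwrite(f"pics/{n}6.png",im[n])
s=telemetry.state();p=s["eef_pos"];print(s["t"],p,s["contact_force"],s["opening"])
q,f=fit({n:stick[n] for n in C},(.351,.26,-1.594),im);print(q,np.degrees(q[2]),f)
q,f=fit({"top":stick["top"]},(.351,.26,-1.594),im);print(q,np.degrees(q[2]),f)
o=[]
for n,(x,y,w,h) in (("top",(150,150,200,200)),("side",(220,150,200,200))):
    a=cv2.resize(im[n][y:y+h,x:x+w],None,fx=2,fy=2,interpolation=cv2.INTER_CUBIC);o.append(a)
cv2.imwrite("pics/end.png",np.hstack(o))
E
```

```text
25.8 [0.4935 0.1099 0.417 ] [ 0.1083  0.2143 -0.5498] 0.08543589614478603
[ 0.3494  0.2612 -1.5943] -91.34542051647036 -102.21296073152321
[ 0.3478  0.2601 -1.5873] -90.94554345782471 -98.85920277741153
```

View pics/end.png

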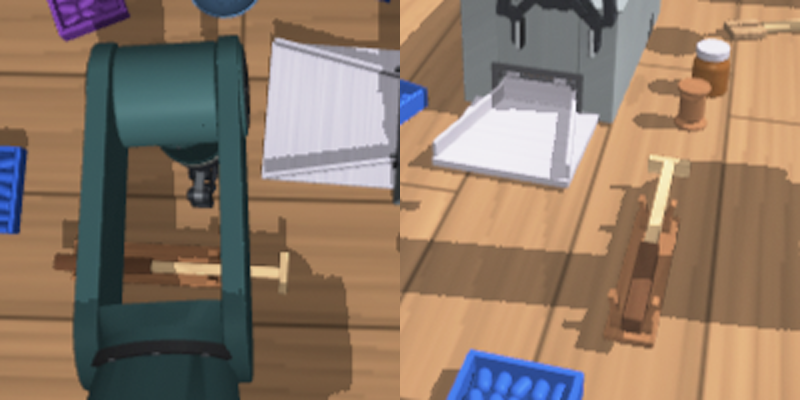

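The stick lies in both forks of its rest, with its head at side crop (668,163). The deck is empty, the flap is shut, and the gripper is clear. I'll hand the job in.

```bash
python3 -c "
from workcell import workorder
print(workorder.finish_job())"
```

```text
the job is handed in; nothing more can be done
None
```

The tray is in the drier behind the shut flap, the inner tray was budged by an estimated 4–9 mm (judged from the push force, as it is out of sight), the stick is back on its rest, and the job was handed in at about 26 s.

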